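Evening tablets: nest the beakers and open the safety cap

ROBOT

A 6-joint arm with a two-finger parallel gripper is mounted at the origin on the work surface. World frame = base frame: x ahead of the robot, y to its left, z up, the work surface at z = 0. Lengths are in m, angles in degrees, forces in N, time in s.
With the tool pointing down it reaches from about 0.4 to 0.825 m from the base axis. Payload 7 kg.
Tool frame: the origin (TCP) lies at the very end of the fingers, on their centre line; the grasp point (between the pads) lies 19 mm behind it; z points along the fingers, y is the line along which they close (so a half turn about z gives the same grasp; the last joint's range is limited). The gripper opens to 88 mm and grips with 3 to 60 N. Pads are 19 mm wide; open, the fingers measure 130 mm over their backs; the gripper's body (78 mm by 193 mm) begins 47 mm behind the grasp point.
Start: joints at [92.023, 20.546, 0.682, 0, -70.136, -16.507], TCP at [0.169, 0.654, 0.227] pointing down, gripper open.
Joint ranges: [-176.03, 176.03], [-82.01, 121.73], [-58.28, 71.71], [-173.87, 95.51], [-174.79, -0.11], [-173.66, 173.66]. Speed limits (degrees/s): [136.94, 136.94, 172.46, 180, 180, 180].

INTERFACE

Orientations are given as [roll, pitch, yaw] about the fixed x, y, z axes, in that order (R = Rz(yaw) Ry(pitch) Rx(roll)).
In Python, from plant import r gives the robot as it stands. The module is installed in compiled form; this text tells all that it offers.
- The arm moves only by the tool jog_arm, never from a script. Its arguments are lists of equal length, an entry for each row: "travel": the shift along the tool's x, y, z each as a share of 50 cm, from -1 to 1, a list of three; "dr": the turn, a rotation vector about the tool's x, y, z each as a share of 360 degrees, from -1 to 1, a list of three; "claw": the opening, from 0 (shut) to 1 (fully open). A call has exactly 10 rows; each row is the pose to reach, as a shift and turn from the pose commanded when the call began, along the tool's axes at that moment, turning the shorter way round; what a row does not reach only later rows make up. A row lasts 1/8 s, in which the tool goes at most 62.5 mm and 10.7 degrees, less where a joint would pass 70% of its speed; a pose out of reach is approached as far as the arm can. A call with a number of a shift or a turn outside -1 to 1 is refused whole. A call with a gripper value outside its range is refused whole. The fingers move at their own pace and stop on an object; "newtons" is the grip in N (left out, the last holds). Time passes only in rows, so rows that repeat a pose let the fingers close, or fill a call up. It gives the time, the measured TCP pose, the force, the opening and the grip force at its end, in the units of the state.
- r.get_state(): the state, without advancing time (a new reading comes with each control period).
- r.capture(name): name is "side" or "top"; returns a dict with "pixels" (480x640x3 uint8, red, green, blue), "range_z" (480x640 float32, m along the optical axis (not along the pixel's ray), 0 where there is no reading), "fx", "fy", "cx", "cy" (pixels), "position" and "attitude" of the camera in the world. Camera axes: x right, y up, looking along -z (the intrinsics and any distortion apply to the point x, -y, -z); pixel columns grow to the right and rows downward; lengths in m; the calibration is good to about 2 mm. A picture is of the moment at which its call begins.
- r.close_job(): hands the job in; it is judged then, once.
Trained networks look in the newest picture that a camera, given by its name, has taken for a name from the list of things; names that differ only in an ending like _2 or _b are one class to them, and where a whole thing is asked for, a point or a joint stands for the part that bears it (a point fixed in the world has none). Each returns a list of dicts, best first, with "conf" (0 to 1); they miss things now and then, are a little off and sometimes report something else, mostly with a low value. They report only what shows in the picture. A call takes as long as a camera call. They do not tell look-alikes from the thing itself.
- r.boxes_of(name, camera): "extent" ([left, top, right, bottom] in pixels, round what is visible of it).
- r.regions_of(name, camera): "pixels" (480x640 bool, what is visible of it) and "extent" ([left, top, right, bottom] in pixels, round what is visible of it).
- r.tip_of(name, camera): "at" ([column, row] in pixels: a listed point, or the origin of a listed thing).
The state is a dict: "time_s": time; "joints": joint angles; "qd": joint speeds; "joint_torque": joint torques, N m; "tcp_pos": TCP position; "eef_rot": TCP orientation; "contact_force": force on the tool from outside, world axes, zero at the start; "moment": the same for the moment, N m; "gripper_width": finger opening in m; "gripper_force": force on a finger pad.
Only numpy, scipy, OpenCV 4.12 (cv2) and the standard library are available. Lean on these libraries where they do the work, as an engineer would, in place of code of your own. Each camera call takes 0.05 s, during which the arm holds its last target. There are 200 camera calls.

TASK

Get the evening tablets ready: set the beaker that stands on the table into the beaker on the round tray, so that they sit upright one inside the other on the tray, and let go. Then open the tablet bottle: push its safety cap down, turn it anticlockwise while it is down, and lift it off. Finish while still holding the cap in the gripper, level and still, straight above the open bottle and several centimetres clear of it; leave the mug, the plant and the remote where they are.

Things in the scene. Friction and masses are not known exactly. Their poses are not given: they have to be found in the camera images.
- loose_beaker: White plastic beaker on the table (not on the tray), tapered, open top, 55 mm high, outside 56 mm at the rim, 34 mm at the foot, wall 2.5 mm, 30 g. Origin: centre of underside, z up. Nested, it wedges by its taper 13 to 18 mm higher than the other, so only its top 13 mm surely stay free for fingers outside it: keep fingertips at most 12 mm below its rim.
- tray_beaker: An identical beaker (55 mm high, 56 mm rim, 34 mm foot, inside diameter 51 mm at the rim, wall 2.5 mm) standing loose on the tray. Origin: centre of its underside, z up.
- tray: Round steel tray, 200 mm across, fixed to the table; its floor is 4 mm above the table, its lip 9 mm. Origin: centre of its underside.
- bottle: Amber tablet bottle, 62 mm body, held upright and unable to turn or move in a fixed wooden holder block 100 x 100 x 30 mm. Origin: centre of the block's underside, on the bottle's axis, z up. Shoulder 85 mm and neck top 112 mm above the origin.
- cap: White ribbed push-and-turn cap on the bottle, round, 49 mm across, 28 mm high, 30 g. Origin: centre of underside, z up, 94 mm above the bottle's origin when closed; its x axis is then along the bottle's x. Grip its sides from above, fingertips not below its underside (9 mm of free neck lies between closed cap and shoulder). Not pushed down, it stays locked.
- cap_top (a point): Centre of the cap's top, 28 mm above its origin. To open: push down at least 3 mm (aim for 4 to 5.5; hard stop at 6) against a spring of about 4 N at first, 12 N at the bottom; keep it down and turn it anticlockwise seen from above by 65 to 115 degrees (aim for 80 to 90; stop at about 120). Then it is free and lifts straight off.
- bottle_mouth (a point): Centre of the top of the bottle's neck, 112 mm above the bottle's origin. A springy white inner seal, which stays on the bottle, stands 6 to 8 mm above it.
- coffee_mug: White coffee mug, 82 mm wide, 85 mm high, bystander. Origin: centre of its underside.
- plant_pot: Small white pot with grass, 84 mm wide, 150 mm high with the grass, bystander. Origin: centre of its underside.
- remote: Black remote control, 45 x 160 x 18 mm, long along its y axis, lying on the table, bystander. Origin: centre of its underside.
Mind the look-alikes: they are no part of the job. What is shaped like the cap but brown or turquoise is not meant.

How it is judged:
By the outcome, as a careful person would: the job done as asked, in the order asked, and still so for the second after the job is handed in, while the arm keeps its last pose, push and grip.
It also fails if it takes over 54 s, if anything falls off the work surface, if the arm or the gripper's body presses on something with over 40 N, if the wrist force passes 120 N, or if a joint passes its speed limit or range.

## Working session

There is one attempt and no reset: what is moved stays moved. The work goes in short steps, Python scripts to look and compute and a tool call to move; the robot and the scene stay as the last step left them, time stands still between calls to the robot, and variables do not carry over. Pictures are saved under pics/ and viewed, at most 10 in all, crops included, and the job is handed in when it is done.

Besides the shell and the picture viewer there is one more tool, called after ">>>" by a JSON object that holds its "name" and its "arguments", one argument or row to a line. jog_arm: Moves the arm, as the interface text tells. Its arguments: {"type":"object","properties":{"travel":{"type":"array"},"dr":{"type":"array"},"claw":{"type":"array"},"newtons":{"type":"number"}},"required":["travel","dr","claw"]}

```bash
mkdir -p pics; cat > h.py <<'E'
import numpy as np, cv2
from scipy.spatial.transform import Rotation as R
from plant import r
def rot(a):
    a=np.array(a,float)
    if a.shape==(3,3): return a
    return R.from_euler('xyz',a,degrees=True).as_matrix() if a.size==3 else R.from_quat(a).as_matrix()
def cloud(c):
    z=c['range_z']; v,u=np.mgrid[0:480,0:640]
    P=np.stack([(u-c['cx'])/c['fx']*z,-(v-c['cy'])/c['fy']*z,-z],-1)
    W=P@rot(c['attitude']).T+np.array(c['position']); W[z==0]=np.nan
    return W
def save(n,img): cv2.imwrite('pics/'+n,cv2.cvtColor(img,cv2.COLOR_RGB2BGR))
E
python3 - <<'E'
from h import *
C={n:r.capture(n) for n in('side','top')}
for n,c in C.items():
    print(n,{k:v for k,v in c.items() if k not in('pixels','range_z')})
    save(n+'0.png',c['pixels']); W=cloud(c)
    for t in('loose_beaker','tray_beaker','tray','bottle','cap','coffee_mug','plant_pot','remote'):
        for d in r.regions_of(t,n)[:4]:
            p=W[d['pixels']]; p=p[~np.isnan(p[:,0])]
            print(n,t,round(d['conf'],2),np.round(d['extent']),np.round(np.percentile(p,[2,50,98],axis=0),3).tolist() if len(p) else '')
print(r.get_state())
E
```

```text
side {'fx': 581.1073790288797, 'fy': 581.1073790288797, 'cx': 326.5801489713145, 'cy': 241.46029894068505, 'position': array([0.27332577, 0.71225348, 0.85416165]), 'attitude': array([  48.05717642,   -0.44165204, -151.05555505])}
side loose_beaker 0.85 [329. 278. 358. 316.] [[0.584, 0.008, 0.002], [0.61, 0.028, 0.037], [0.634, 0.061, 0.056]]
side tray_beaker 0.64 [335. 372. 368. 411.] [[0.47, 0.191, 0.007], [0.496, 0.206, 0.039], [0.518, 0.242, 0.06]]
side tray 0.94 [279. 344. 399. 446.] [[0.433, 0.112, 0.0], [0.529, 0.213, 0.004], [0.615, 0.291, 0.009]]
side bottle 0.81 [392. 219. 460. 273.] [[0.475, -0.229, 0.002], [0.521, -0.172, 0.03], [0.587, -0.138, 0.086]]
side cap 0.83 [383. 195. 402. 215.] [[0.623, -0.328, 0.0], [0.644, -0.282, 0.025], [0.679, -0.268, 0.03]]
side cap 0.77 [442. 207. 452. 228.] [[0.514, -0.333, 0.007], [0.524, -0.307, 0.026], [0.539, -0.294, 0.031]]
side cap 0.61 [414. 198. 441. 228.] [[0.509, -0.222, 0.093], [0.531, -0.186, 0.119], [0.556, -0.173, 0.124]]
side coffee_mug 0.95 [265. 221. 308. 279.] [[0.726, -0.054, 0.003], [0.764, -0.001, 0.055], [0.807, 0.04
[... 1783 characters left out ...]
333, 0.021]]
{'time_s': 0.9, 'joints': array([ 9.20216292e+01,  2.05449052e+01,  6.80843508e-01,  3.94260029e-04,
       -7.01374588e+01, -1.65067867e+01]), 'qd': array([-0.0297007 ,  0.03639893, -0.08811832, -0.02152763, -0.01806325,
        0.01937409]), 'joint_torque': array([-4.57862552e-04, -5.82363582e+01,  2.93292046e+01,  7.00265586e+00,
        1.23298381e-02, -2.02319382e-05]), 'tcp_pos': array([0.1688543 , 0.6534966 , 0.22657043]), 'eef_rot': array([ 1.79998647e+02, -7.87558700e-04, -1.44850235e+01]), 'contact_force': array([-0.13711927, -0.72039658,  0.30900985]), 'moment': array([ 0.04070861,  0.04874565, -0.00039134]), 'gripper_force': 0.0, 'gripper_width': 0.08750378564269742}
```

```bash
python3 - <<'E'
from h import *
def circ(P):
    A=np.c_[2*P[:,:2],np.ones(len(P))]; s=np.linalg.lstsq(A,(P[:,:2]**2).sum(1),rcond=None)[0]
    return s[:2],np.sqrt(s[2]+s[:2]@s[:2])
for n in('top','side'):
    W=cloud(r.capture(n)).reshape(-1,3)
    for t,c,z0,z1 in(('loose',(.611,.034),.05,.07),('tray',(.495,.217),.054,.07),('cap',(.533,-.196),.116,.13),('mug',(.767,-.01),.08,.1)):
        m=(np.hypot(W[:,0]-c[0],W[:,1]-c[1])<.045)&(W[:,2]>z0)&(W[:,2]<z1)
        P=W[m]
        h=cv2.convexHull((P[:,:2]).astype(np.float32))[:,0]
        print(n,t,m.sum(),'mean',P.mean(0).round(4),'bbox',P.min(0).round(4),P.max(0).round(4),'circ',circ(P),'hull',cv2.minEnclosingCircle(h))
    m=(np.abs(W[:,0]-.533)<.08)&(np.abs(W[:,1]+.196)<.08)&(W[:,2]>.024)&(W[:,2]<.036)
    print('block',m.sum(),cv2.minAreaRect((W[m,:2]*1000).astype(np.float32)))
    if n=='top':
        c=r.capture('top'); save('t1.png',cv2.resize(c['pixels'][140:400,100:540],(800,473),interpolation=cv2.INTER_CUBIC))
E
```

```text
top loose 178 mean [0.6104 0.0361 0.0539] bbox [0.5828 0.0081 0.0503] [0.637  0.0621 0.0623] circ (array([0.60928829, 0.03461585]), np.float64(0.025988689807369344)) hull ((0.6095075011253357, 0.034840308129787445), 0.02762782759964466)
top tray 197 mean [0.4943 0.2194 0.0576] bbox [0.4685 0.1887 0.054 ] [0.5223 0.2441 0.0628] circ (array([0.49529463, 0.21599939]), np.float64(0.026042647140938513)) hull ((0.49548789858818054, 0.2164900153875351), 0.02792363427579403)
top cap 775 mean [ 0.5331 -0.1969  0.1211] bbox [ 0.5089 -0.2208  0.116 ] [ 0.5567 -0.1729  0.1261] circ (array([ 0.53320875, -0.19689538]), np.float64(0.01712585201580177)) hull ((0.533198893070221, -0.19740113615989685), 0.024876490235328674)
top mug 335 mean [ 0.7683 -0.012   0.0839] bbox [ 0.729  -0.0549  0.08  ] [0.8104 0.0251 0.0889] circ (array([ 0.76959839, -0.01530045]), np.float64(0.038604788969366366)) hull ((0.7698835730552673, -0.01546099130064249), 0.04122140631079674)
block 2152 ((533.4530029296875, -197.46107482910156), (100.44197082519531, 99.94403076171875), 71.38736724853516)
side loose 175 mean [0.608
[... 348 characters left out ...]
float64(0.026042193493494577)) hull ((0.4941910207271576, 0.21656419336795807), 0.028777914121747017)
side cap 323 mean [ 0.5319 -0.1946  0.1209] bbox [ 0.5077 -0.2234  0.116 ] [ 0.5569 -0.1709  0.1252] circ (array([ 0.53223706, -0.19544796]), np.float64(0.01788785490970205)) hull ((0.53416907787323, -0.1972612738609314), 0.027638373896479607)
side mug 261 mean [ 0.7667 -0.0128  0.0835] bbox [ 0.7279 -0.0548  0.08  ] [0.8101 0.0272 0.0886] circ (array([ 0.7685657 , -0.01455776]), np.float64(0.038547040819800524)) hull ((0.7682783603668213, -0.013352045789361), 0.04213893413543701)
block 912 ((531.4878540039062, -196.7164306640625), (104.97925567626953, 102.14265441894531), 71.42345428466797)
```

View pics/t1.png

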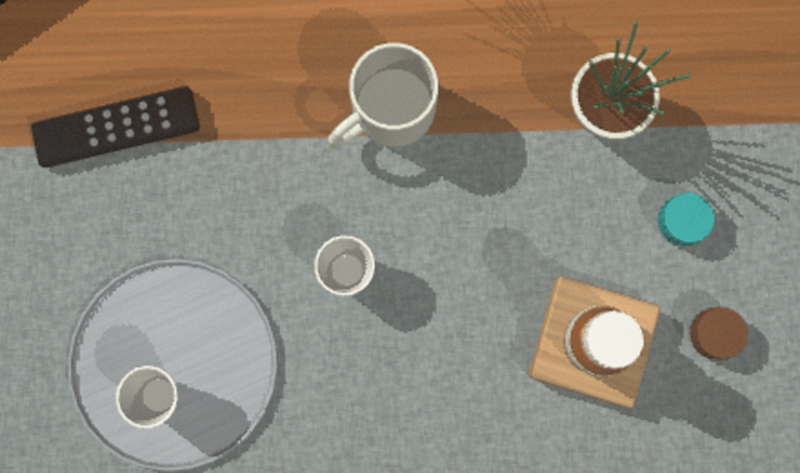

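View pics/side0.png

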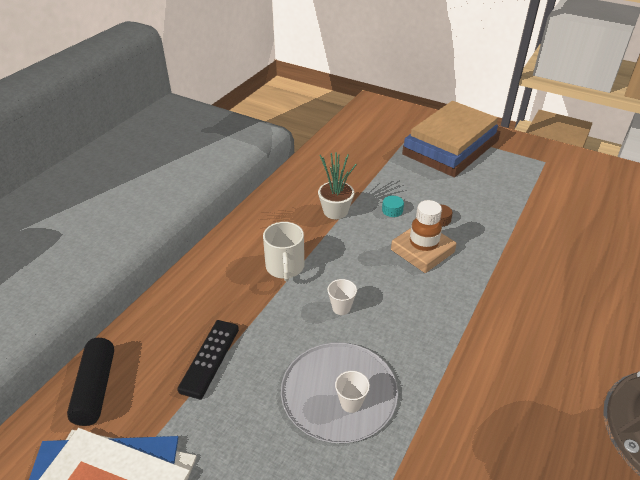

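Crop: the loose beaker is at (344,265), the tray beaker at (147,396) and the white bottle cap at (613,338). The look-alikes are turquoise (687,218) and brown (719,332) and lie on the table. The white cap on the bottle is the right one, and the loose beaker is the one off the tray. Heights agree in both views (rims about 55 and 59 mm, cap top about 122 mm).

>>> {"name": "jog_arm", "arguments": {
  "travel": [
    [0.929, 0.782, 0.19],
    [0.929, 0.782, 0.19],
    [0.929, 0.782, 0.19],
    [0.929, 0.782, 0.19],
    [0.929, 0.782, 0.19],
    [0.929, 0.782, 0.19],
    [0.929, 0.782, 0.19],
    [0.929, 0.782, 0.19],
    [0.929, 0.782, 0.19],
    [0.929, 0.782, 0.19]
  ],
  "dr": [
    [0, 0, 0],
    [0, 0, 0],
    [0, 0, 0],
    [0, 0, 0],
    [0, 0, 0],
    [0, 0, 0],
    [0, 0, 0],
    [0, 0, 0],
    [0, 0, 0],
    [0, 0, 0]
  ],
  "claw": [1, 1, 1, 1, 1, 1, 1, 1, 1, 1],
  "newtons": 10
}}

```text
time_s: 2.3
tcp_pos: [0.5219, 0.1568, 0.1315]
eef_rot: [-180.0, -0.0, -14.5]
contact_force: [0.2, 1.3, 1.0]
gripper_width: 0.0874
gripper_force: 0.0
```

```bash
cat >> h.py <<'E'
def to(p,yaw=None):
    s=r.get_state(); M=rot(s['eef_rot']); d=M.T@(np.array(p)-s['tcp_pos'])/.5
    print('t',s['time_s'].__round__(2),'tcp',s['tcp_pos'].round(4),'rpy',s['eef_rot'].round(2),'F',s['contact_force'].round(2),'M',s['moment'].round(3),'w',round(s['gripper_width'],4),'gf',round(s['gripper_force'],2),'j',s['joints'].round(1))
    print('share',d.round(4))
    if yaw is not None: print('dr',(R.from_matrix(M.T@rot([180,0,yaw])).as_rotvec()/2/np.pi).round(4))
E
python3 -c "
from h import *
to([.609,.0347,.09]); to([.609,.0347,.045],0)"
```

```text
t 2.3 tcp [0.5219 0.1568 0.1315] rpy [-1.7998e+02 -2.0000e-02 -1.4510e+01] F [0.2  1.28 0.96] M [ 0.099 -0.044  0.03 ] w 0.0874 gf 0.0 j [ 37.3  13.1 -23.3   0.  -53.6  38.1]
share [0.2299 0.1928 0.083 ]
t 2.3 tcp [0.5219 0.1568 0.1315] rpy [-1.7998e+02 -2.0000e-02 -1.4510e+01] F [0.2  1.28 0.96] M [ 0.099 -0.044  0.03 ] w 0.0874 gf 0.0 j [ 37.3  13.1 -23.3   0.  -53.6  38.1]
share [0.2299 0.1928 0.173 ]
dr [-0.     -0.0001 -0.0403]
```

>>> {"name": "jog_arm", "arguments": {
  "travel": [
    [0.23, 0.193, 0.04],
    [0.23, 0.193, 0.04],
    [0.23, 0.193, 0.08],
    [0.23, 0.193, 0.08],
    [0.23, 0.193, 0.13],
    [0.23, 0.193, 0.172],
    [0.23, 0.193, 0.172],
    [0.23, 0.193, 0.172],
    [0.23, 0.193, 0.172],
    [0.23, 0.193, 0.172]
  ],
  "dr": [
    [0, 0, 0],
    [0, 0, 0],
    [0, 0, 0],
    [0, 0, 0],
    [0, 0, 0],
    [0, 0, 0],
    [0, 0, 0],
    [0, 0, 0],
    [0, 0, 0],
    [0, 0, 0]
  ],
  "claw": [1, 1, 1, 1, 1, 1, 1, 1, 1, 1]
}}

```text
time_s: 3.55
tcp_pos: [0.6084, 0.0368, 0.0464]
eef_rot: [-180.0, -0.1, -14.5]
contact_force: [0.3, 0.0, 0.2]
gripper_width: 0.0876
gripper_force: 0.0
```

```bash
python3 -c "
from h import *
to([.609,.0347,.045])
c=r.capture('side'); save('g1.png',cv2.resize(c['pixels'][230:350,260:420],(800,600)))"
```

```text
t 3.55 tcp [0.6084 0.0368 0.0464] rpy [-1.7996e+02 -6.0000e-02 -1.4470e+01] F [0.32 0.03 0.16] M [-0.011  0.02  -0.002] w 0.0876 gf 0.0 j [ 21.8  24.1 -20.1   0.  -45.7  53.7]
share [0.0023 0.0038 0.0028]
```

View pics/g1.png

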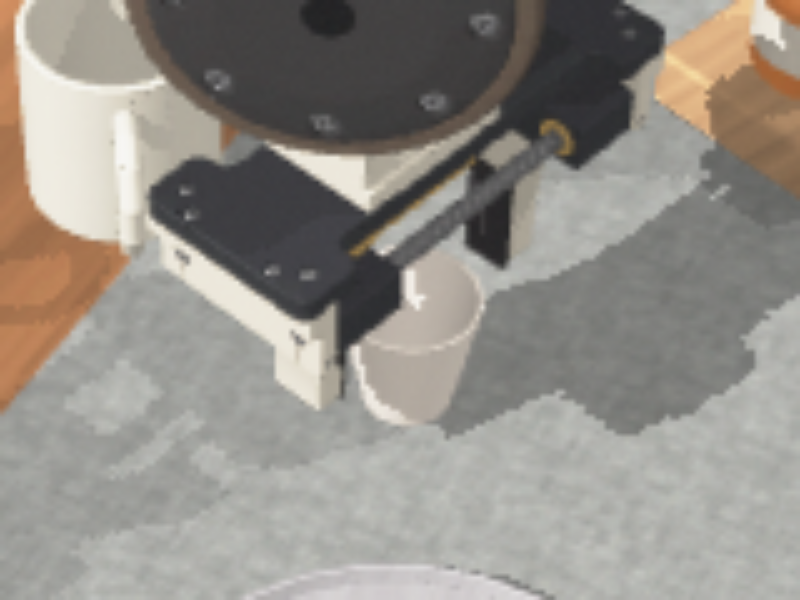

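The beaker (rim about (420,300)) stands between the fingers (tips about (335,400) and (500,265)). I'll correct by 2 mm and grip.

>>> {"name": "jog_arm", "arguments": {
  "travel": [
    [0.002, 0.004, 0.002],
    [0.002, 0.004, 0.002],
    [0.002, 0.004, 0.002],
    [0.002, 0.004, 0.002],
    [0.002, 0.004, 0.002],
    [0.002, 0.004, 0.002],
    [0.002, 0.004, 0.002],
    [0.002, 0.004, 0.002],
    [0.002, 0.004, 0.002],
    [0.002, 0.004, 0.002]
  ],
  "dr": [
    [0, 0, 0],
    [0, 0, 0],
    [0, 0, 0],
    [0, 0, 0],
    [0, 0, 0],
    [0, 0, 0],
    [0, 0, 0],
    [0, 0, 0],
    [0, 0, 0],
    [0, 0, 0]
  ],
  "claw": [1, 0.8, 0.4, 0.4, 0.4, 0.4, 0.4, 0.4, 0.4, 0.4],
  "newtons": 10
}}

```text
time_s: 4.85
tcp_pos: [0.6084, 0.0344, 0.0446]
eef_rot: [180.0, 0.0, -14.5]
contact_force: [-0.1, -0.0, -0.5]
gripper_width: 0.0544
gripper_force: 10.0
```

```bash
python3 -c "
from h import *
to([.609,.0347,.045]); to([.4948,.2164,.135])"
```

```text
t 4.85 tcp [0.6084 0.0344 0.0446] rpy [180.     0.   -14.49] F [-0.11 -0.01 -0.47] M [-0.059 -0.014 -0.016] w 0.0544 gf 10.0 j [ 21.6  24.3 -20.1   0.  -45.6  53.9]
share [ 0.0009 -0.0009 -0.0009]
t 4.85 tcp [0.6084 0.0344 0.0446] rpy [180.     0.   -14.49] F [-0.11 -0.01 -0.47] M [-0.059 -0.014 -0.016] w 0.0544 gf 10.0 j [ 21.6  24.3 -20.1   0.  -45.6  53.9]
share [-0.3111 -0.2956 -0.1809]
```

>>> {"name": "jog_arm", "arguments": {
  "travel": [
    [0, 0, -0.09],
    [0, 0, -0.17],
    [-0.06, -0.06, -0.18],
    [-0.13, -0.12, -0.18],
    [-0.2, -0.19, -0.18],
    [-0.26, -0.25, -0.18],
    [-0.311, -0.296, -0.18],
    [-0.311, -0.296, -0.18],
    [-0.311, -0.296, -0.18],
    [-0.311, -0.296, -0.18]
  ],
  "dr": [
    [0, 0, 0],
    [0, 0, 0],
    [0, 0, 0],
    [0, 0, 0],
    [0, 0, 0],
    [0, 0, 0],
    [0, 0, 0],
    [0, 0, 0],
    [0, 0, 0],
    [0, 0, 0]
  ],
  "claw": [0.4, 0.4, 0.4, 0.4, 0.4, 0.4, 0.4, 0.4, 0.4, 0.4]
}}

```text
time_s: 6.1
tcp_pos: [0.4952, 0.2159, 0.1345]
eef_rot: [180.0, 0.0, -14.5]
contact_force: [0.6, -0.9, -0.4]
gripper_width: 0.0543
gripper_force: 10.0
```

```bash
python3 - <<'E'
from h import *
to([.4948,.2164,.064])
c=r.capture('side'); W=cloud(c)
save('g2.png',cv2.resize(c['pixels'][310:430,270:430],(800,600)))
E
```

```text
t 6.1 tcp [0.4952 0.2159 0.1345] rpy [ 1.7999e+02  1.0000e-02 -1.4540e+01] F [ 0.58 -0.92 -0.44] M [-0.016  0.002 -0.013] w 0.0543 gf 10.0 j [ 44.4  12.6 -23.6   0.  -53.9  31.1]
share [-0.0011 -0.0008  0.1409]
```

View pics/g2.png

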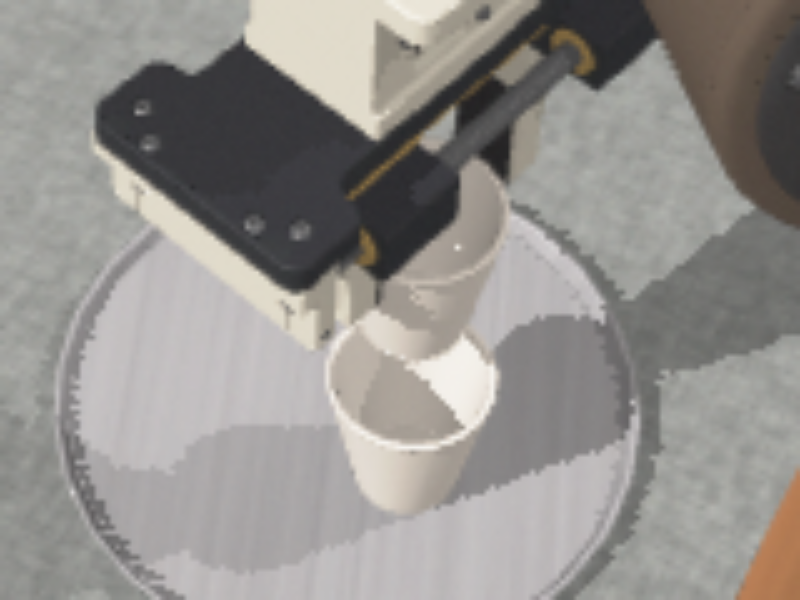

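Held upright, foot (422,335) over the tray beaker's mouth (413,380), centred to about 2 mm. I'll lower it.

>>> {"name": "jog_arm", "arguments": {
  "travel": [
    [-0.001, -0.001, 0.04],
    [-0.001, -0.001, 0.08],
    [-0.001, -0.001, 0.1],
    [-0.001, -0.001, 0.11],
    [-0.001, -0.001, 0.12],
    [-0.001, -0.001, 0.125],
    [-0.001, -0.001, 0.13],
    [-0.001, -0.001, 0.13],
    [-0.001, -0.001, 0.13],
    [-0.001, -0.001, 0.13]
  ],
  "dr": [
    [0, 0, 0],
    [0, 0, 0],
    [0, 0, 0],
    [0, 0, 0],
    [0, 0, 0],
    [0, 0, 0],
    [0, 0, 0],
    [0, 0, 0],
    [0, 0, 0],
    [0, 0, 0]
  ],
  "claw": [0.4, 0.4, 0.4, 0.4, 0.4, 0.4, 0.4, 0.4, 0.4, 0.4]
}}

```text
time_s: 7.4
tcp_pos: [0.4946, 0.2172, 0.0697]
eef_rot: [-180.0, -0.0, -14.5]
contact_force: [-0.5, -0.0, -0.1]
gripper_width: 0.0545
gripper_force: 10.0
```

```bash
python3 -c "
from h import *
to([.4948,.2164,.065])"
```

```text
t 7.4 tcp [0.4946 0.2172 0.0697] rpy [-1.7999e+02 -1.0000e-02 -1.4480e+01] F [-0.54 -0.04 -0.11] M [ 0.01  -0.047 -0.019] w 0.0545 gf 10.0 j [ 44.5  17.  -27.8   0.  -45.2  31. ]
share [0.0008 0.0015 0.0094]
```

>>> {"name": "jog_arm", "arguments": {
  "travel": [
    [0, 0, 0.002],
    [0, 0, 0.004],
    [0, 0, 0.006],
    [0, 0, 0.008],
    [0, 0, 0.01],
    [0, 0, 0.011],
    [0, 0, 0.012],
    [0, 0, 0.012],
    [0, 0, 0.012],
    [0, 0, 0.012]
  ],
  "dr": [
    [0, 0, 0],
    [0, 0, 0],
    [0, 0, 0],
    [0, 0, 0],
    [0, 0, 0],
    [0, 0, 0],
    [0, 0, 0],
    [0, 0, 0],
    [0, 0, 0],
    [0, 0, 0]
  ],
  "claw": [0.4, 0.4, 0.4, 0.4, 0.4, 0.4, 0.4, 0.4, 0.4, 0.4]
}}

```text
time_s: 8.65
tcp_pos: [0.4946, 0.2172, 0.0635]
eef_rot: [-180.0, -0.0, -14.5]
contact_force: [0.2, -0.8, -0.9]
gripper_width: 0.0541
gripper_force: 10.0
```

```bash
python3 -c "
from h import *
to([.4948,.2164,.062])"
```

```text
t 8.65 tcp [0.4946 0.2172 0.0635] rpy [-180.     -0.    -14.48] F [ 0.15 -0.83 -0.95] M [-0.018  0.089 -0.029] w 0.0541 gf 10.0 j [ 44.5  17.5 -28.1  -0.  -44.4  31. ]
share [0.0009 0.0015 0.0031]
```

>>> {"name": "jog_arm", "arguments": {
  "travel": [
    [0, 0, 0.002],
    [0, 0, 0.002],
    [0, 0, 0.002],
    [0, 0, 0.002],
    [0, 0, 0.002],
    [0, 0, 0.002],
    [0, 0, -0.04],
    [0, 0, -0.1],
    [0, 0, -0.16],
    [0, 0, -0.22]
  ],
  "dr": [
    [0, 0, 0],
    [0, 0, 0],
    [0, 0, 0],
    [0, 0, 0],
    [0, 0, 0],
    [0, 0, 0],
    [0, 0, 0],
    [0, 0, 0],
    [0, 0, 0],
    [0, 0, 0]
  ],
  "claw": [0.65, 0.8, 1, 1, 1, 1, 1, 1, 1, 1]
}}

```text
time_s: 9.9
tcp_pos: [0.4944, 0.2171, 0.1746]
eef_rot: [-180.0, 0.0, -14.5]
contact_force: [-0.3, 0.1, -0.6]
gripper_width: 0.0876
gripper_force: 0.0
```

```bash
python3 -c "
from h import *
c=r.capture('side'); save('g3.png',cv2.resize(c['pixels'][310:430,270:430],(800,600)))
to([.533,-.1968,.2],-105)"
```

```text
t 9.95 tcp [0.4964 0.2182 0.1788] rpy [-179.77   -0.24  -14.43] F [1.52 2.11 4.03] M [ 0.198 -0.351  0.014] w 0.0876 gf 0.0 j [ 44.5  10.  -20.4   0.1 -59.3  31. ]
share [ 0.278   0.7853 -0.0444]
dr [-0.001  -0.      0.2516]
```

View pics/g3.png

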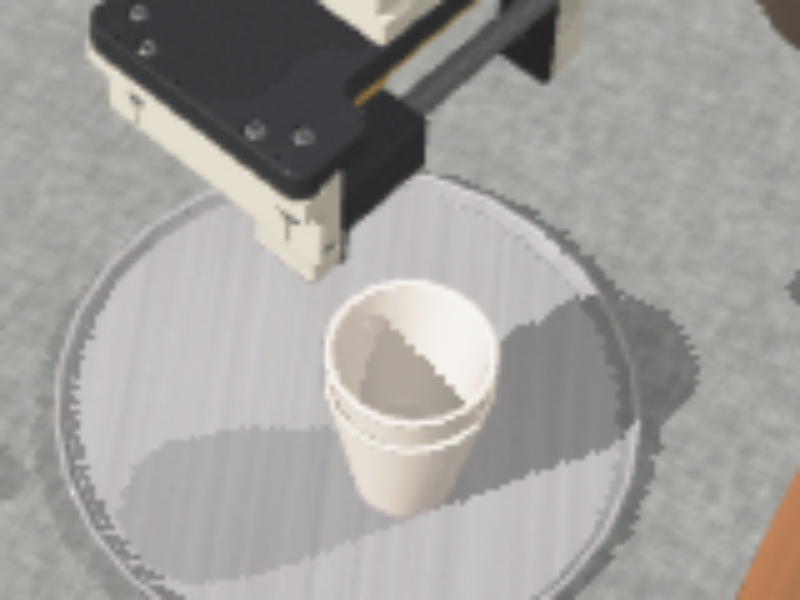

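Nested upright on the tray (rim (413,350) above rim (413,385)). Next, the cap.

>>> {"name": "jog_arm", "arguments": {
  "travel": [
    [0.281, 0.782, -0.033],
    [0.281, 0.782, -0.033],
    [0.281, 0.782, -0.033],
    [0.281, 0.782, -0.033],
    [0.281, 0.782, -0.033],
    [0.281, 0.782, -0.033],
    [0.281, 0.782, -0.033],
    [0.281, 0.782, -0.033],
    [0.281, 0.782, -0.033],
    [0.281, 0.782, -0.033]
  ],
  "dr": [
    [0, 0, 0.025],
    [0, 0, 0.05],
    [0, 0, 0.075],
    [0, 0, 0.1],
    [0, 0, 0.13],
    [0, 0, 0.155],
    [0, 0, 0.18],
    [0, 0, 0.205],
    [0, 0, 0.23],
    [0, 0, 0.251]
  ],
  "claw": [1, 1, 1, 1, 1, 1, 1, 1, 1, 1]
}}

```text
time_s: 11.2
tcp_pos: [0.5326, -0.1968, 0.1898]
eef_rot: [180.0, -0.0, -105.2]
contact_force: [-0.1, 0.6, -0.1]
gripper_width: 0.0878
gripper_force: 0.0
```

```bash
python3 -c "
from h import *
to([.533,-.1968,.098],-105)"
```

```text
t 11.2 tcp [ 0.5326 -0.1968  0.1898] rpy [ 179.98   -0.   -105.15] F [-0.13  0.61 -0.1 ] M [ 0.071 -0.089 -0.001] w 0.0878 gf 0.0 j [ -0.5  12.1 -16.1  -0.  -61.8 -14.6]
share [-0.0003 -0.0008  0.1835]
dr [ 0.     -0.     -0.0004]
```

>>> {"name": "jog_arm", "arguments": {
  "travel": [
    [0, -0.001, 0.06],
    [0, -0.001, 0.1],
    [0, -0.001, 0.12],
    [0, -0.001, 0.14],
    [0, -0.001, 0.16],
    [0, -0.001, 0.17],
    [0, -0.001, 0.18],
    [0, -0.001, 0.183],
    [0, -0.001, 0.183],
    [0, -0.001, 0.183]
  ],
  "dr": [
    [0, 0, 0],
    [0, 0, 0],
    [0, 0, 0],
    [0, 0, 0],
    [0, 0, 0],
    [0, 0, 0],
    [0, 0, 0],
    [0, 0, 0],
    [0, 0, 0],
    [0, 0, 0]
  ],
  "claw": [1, 1, 1, 1, 1, 1, 1, 1, 1, 1]
}}

```text
time_s: 12.45
tcp_pos: [0.5335, -0.1967, 0.0989]
eef_rot: [-180.0, 0.0, -104.8]
contact_force: [0.7, 0.0, -1.1]
gripper_width: 0.0877
gripper_force: 0.0
```

```bash
python3 -c "
from h import *
to([.533,-.1968,.098],-105)
c=r.capture('side'); save('g4.png',cv2.resize(c['pixels'][160:280,350:510],(800,600)))"
```

```text
t 12.45 tcp [ 0.5335 -0.1967  0.0989] rpy [-179.97    0.   -104.84] F [ 0.66  0.03 -1.1 ] M [ 0.11  -0.063  0.029] w 0.0877 gf 0.0 j [ -0.5  17.3 -22.5   0.  -50.2 -14.3]
share [0.0005 0.0009 0.0017]
dr [-0.0001  0.      0.0004]
```

View pics/g4.png

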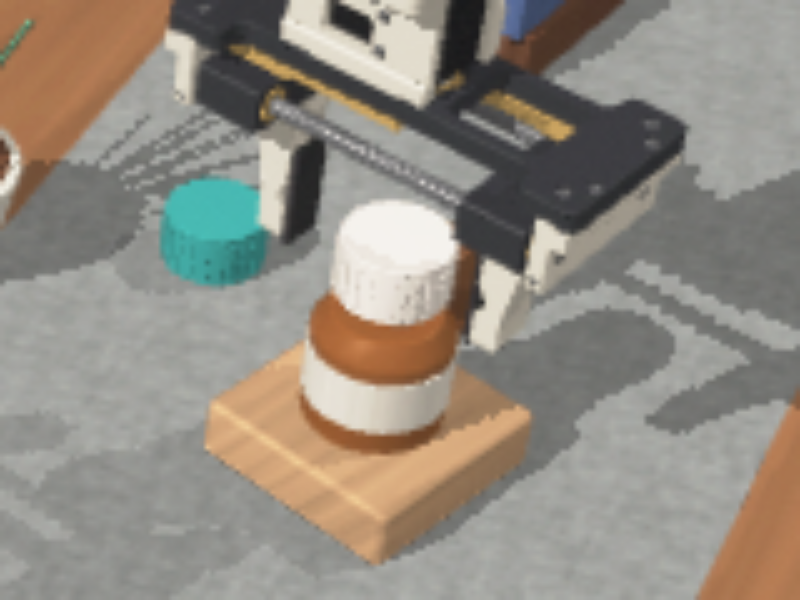

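The white cap (395,265) is between the fingers (290,235) and (485,340), with the tips just above its underside. Gripping.

>>> {"name": "jog_arm", "arguments": {
  "travel": [
    [0, 0, 0],
    [0, 0, 0],
    [0, 0, 0],
    [0, 0, 0],
    [0, 0, 0],
    [0, 0, 0],
    [0, 0, 0],
    [0, 0, 0],
    [0, 0, 0],
    [0, 0, 0]
  ],
  "dr": [
    [0, 0, 0],
    [0, 0, 0],
    [0, 0, 0],
    [0, 0, 0],
    [0, 0, 0],
    [0, 0, 0],
    [0, 0, 0],
    [0, 0, 0],
    [0, 0, 0],
    [0, 0, 0]
  ],
  "claw": [0.7, 0.3, 0.3, 0.3, 0.3, 0.3, 0.3, 0.3, 0.3, 0.3],
  "newtons": 50
}}

```text
time_s: 13.75
tcp_pos: [0.5329, -0.1966, 0.0985]
eef_rot: [180.0, -0.0, -104.8]
contact_force: [-5.1, 1.8, 3.6]
gripper_width: 0.0472
gripper_force: 50.0
```

```bash
python3 -c "
from h import *
to([.533,-.1968,.098],-105)"
```

```text
t 13.75 tcp [ 0.5329 -0.1966  0.0985] rpy [ 179.96   -0.   -104.85] F [-5.07  1.82  3.61] M [ 0.721  1.517 -0.06 ] w 0.0472 gf 50.0 j [ -0.5  17.3 -22.5  -0.  -50.2 -14.3]
share [ 0.0003 -0.0003  0.001 ]
dr [ 0.0001 -0.      0.0004]
```

>>> {"name": "jog_arm", "arguments": {
  "travel": [
    [0, 0.001, 0],
    [0, 0.001, 0.001],
    [0, 0.001, 0.002],
    [0, 0.001, 0.003],
    [0, 0.001, 0.004],
    [0, 0.001, 0.005],
    [0, 0.001, 0.006],
    [0, 0.001, 0.007],
    [0, 0.001, 0.008],
    [0, 0.001, 0.009]
  ],
  "dr": [
    [0, 0, 0],
    [0, 0, 0],
    [0, 0, 0],
    [0, 0, 0],
    [0, 0, 0],
    [0, 0, 0],
    [0, 0, 0],
    [0, 0, 0],
    [0, 0, 0],
    [0, 0, 0]
  ],
  "claw": [0.3, 0.3, 0.3, 0.3, 0.3, 0.3, 0.3, 0.3, 0.3, 0.3]
}}

```text
time_s: 15.0
tcp_pos: [0.5329, -0.1966, 0.0948]
eef_rot: [-180.0, -0.0, -104.8]
contact_force: [-6.0, 2.8, 9.8]
gripper_width: 0.0467
gripper_force: 50.0
```

```bash
python3 -c "
from h import *
to([.533,-.1968,.098],-105)"
```

```text
t 15.0 tcp [ 0.5329 -0.1966  0.0948] rpy [-1.7998e+02 -1.0000e-02 -1.0483e+02] F [-5.99  2.78  9.79] M [ 0.942  2.123 -0.013] w 0.0467 gf 50.0 j [ -0.5  17.5 -22.8   0.  -49.7 -14.3]
share [ 0.0003 -0.0003 -0.0063]
dr [-0.0001 -0.      0.0005]
```

>>> {"name": "jog_arm", "arguments": {
  "travel": [
    [0, 0.0005, 0.001],
    [0, 0.0005, 0.0015],
    [0, 0.0005, 0.0015],
    [0, 0.0005, 0.0015],
    [0, 0.0005, 0.0015],
    [0, 0.0005, 0.0015],
    [0, 0.0005, 0.0015],
    [0, 0.0005, 0.0015],
    [0, 0.0005, 0.0015],
    [0, 0.0005, 0.0015]
  ],
  "dr": [
    [0, 0, 0],
    [0, 0, 0],
    [0, 0, -0.015],
    [0, 0, -0.03],
    [0, 0, -0.045],
    [0, 0, -0.06],
    [0, 0, -0.075],
    [0, 0, -0.09],
    [0, 0, -0.105],
    [0, 0, -0.12]
  ],
  "claw": [0.3, 0.3, 0.3, 0.3, 0.3, 0.3, 0.3, 0.3, 0.3, 0.3]
}}

```text
time_s: 16.25
tcp_pos: [0.5317, -0.1964, 0.0937]
eef_rot: [179.9, 0.0, -61.5]
contact_force: [-7.9, 2.7, 8.9]
gripper_width: 0.0467
gripper_force: 50.0
```

```bash
python3 -c "
from h import *
to([.533,-.1968,.0935],-19)"
```

```text
t 16.25 tcp [ 0.5317 -0.1964  0.0937] rpy [ 1.7994e+02  4.0000e-02 -6.1480e+01] F [-7.88  2.75  8.91] M [ 1.234  2.826 -0.165] w 0.0467 gf 50.0 j [ -0.5  17.5 -22.9  -0.  -49.6  29. ]
share [ 0.0019 -0.0019  0.0004]
dr [ 1.00e-04  2.00e-04 -1.18e-01]
```

>>> {"name": "jog_arm", "arguments": {
  "travel": [
    [0.001, -0.001, 0],
    [0.001, -0.001, 0],
    [0.001, -0.001, 0],
    [0.001, -0.001, 0],
    [0.001, -0.001, 0],
    [0.001, -0.001, 0],
    [0.001, -0.001, 0],
    [0.001, -0.001, 0],
    [0.001, -0.001, 0],
    [0.001, -0.001, 0]
  ],
  "dr": [
    [0, 0, -0.015],
    [0, 0, -0.03],
    [0, 0, -0.045],
    [0, 0, -0.06],
    [0, 0, -0.075],
    [0, 0, -0.09],
    [0, 0, -0.105],
    [0, 0, -0.12],
    [0, 0, -0.12],
    [0, 0, -0.12]
  ],
  "claw": [0.3, 0.3, 0.3, 0.3, 0.3, 0.3, 0.3, 0.3, 0.3, 0.3]
}}

```text
time_s: 17.5
tcp_pos: [0.531, -0.1969, 0.0933]
eef_rot: [179.9, 0.2, -18.5]
contact_force: [-11.0, 1.4, 9.8]
gripper_width: 0.0465
gripper_force: 50.0
```

```bash
python3 -c "
from h import *
to([.533,-.1968,.19],-19)"
```

```text
t 17.5 tcp [ 0.531  -0.1969  0.0933] rpy [179.92   0.21 -18.45] F [-10.99   1.42   9.76] M [0.464 3.83  0.057] w 0.0465 gf 50.0 j [ -0.5  17.6 -22.9   0.  -49.7  72.1]
share [ 0.003  -0.0012 -0.1933]
dr [0.0002 0.0006 0.0015]
```

The wrist force shows the bottle axis lies about 2 mm further toward −x. I'll relieve that, then lift slowly.

>>> {"name": "jog_arm", "arguments": {
  "travel": [
    [-0.002, 0, 0],
    [-0.004, 0.001, 0],
    [-0.005, 0.001, 0],
    [-0.005, 0.001, 0],
    [-0.005, 0.001, -0.003],
    [-0.005, 0.001, -0.006],
    [-0.005, 0.001, -0.01],
    [-0.005, 0.001, -0.015],
    [-0.005, 0.001, -0.02],
    [-0.005, 0.001, -0.025]
  ],
  "dr": [
    [0, 0, 0],
    [0, 0, 0],
    [0, 0, 0],
    [0, 0, 0],
    [0, 0, 0],
    [0, 0, 0],
    [0, 0, 0],
    [0, 0, 0],
    [0, 0, 0],
    [0, 0, 0]
  ],
  "claw": [0.3, 0.3, 0.3, 0.3, 0.3, 0.3, 0.3, 0.3, 0.3, 0.3]
}}

```text
time_s: 18.75
tcp_pos: [0.5307, -0.1967, 0.1047]
eef_rot: [180.0, 0.0, -18.5]
contact_force: [0.4, -7.0, -8.0]
gripper_width: 0.0467
gripper_force: 50.0
```

```bash
python3 -c "
from h import *
to([.531,-.1968,.19],-19)"
```

```text
t 18.75 tcp [ 0.5307 -0.1967  0.1047] rpy [ 1.7998e+02  3.0000e-02 -1.8470e+01] F [ 0.37 -7.02 -8.03] M [-2.085 -0.16   0.032] w 0.0467 gf 50.0 j [ -0.5  16.7 -22.4   0.  -50.9  72. ]
share [ 5.000e-04  1.000e-04 -1.707e-01]
dr [0.     0.0001 0.0015]
```

>>> {"name": "jog_arm", "arguments": {
  "travel": [
    [0.0005, 0.001, 0],
    [0.001, 0.003, 0],
    [0.001, 0.003, 0],
    [0.001, 0.003, 0],
    [0.001, 0.003, 0],
    [0.001, 0.003, 0],
    [0.001, 0.003, -0.002],
    [0.001, 0.003, -0.004],
    [0.001, 0.003, -0.004],
    [0.001, 0.003, -0.004]
  ],
  "dr": [
    [0, 0, 0],
    [0, 0, 0],
    [0, 0, 0],
    [0, 0, 0],
    [0, 0, 0],
    [0, 0, 0],
    [0, 0, 0],
    [0, 0, 0],
    [0, 0, 0],
    [0, 0, 0]
  ],
  "claw": [0.3, 0.3, 0.3, 0.3, 0.3, 0.3, 0.3, 0.3, 0.3, 0.3]
}}

```text
time_s: 20.0
tcp_pos: [0.5307, -0.198, 0.1079]
eef_rot: [180.0, 0.0, -18.4]
contact_force: [-2.4, 0.2, 0.5]
gripper_width: 0.0462
gripper_force: 50.0
```

```bash
python3 -c "
from h import *
to([.531,-.1968,.19],-19)
c=r.capture('side'); save('g5.png',cv2.resize(c['pixels'][160:280,350:510],(800,600)))"
```

```text
t 20.0 tcp [ 0.5307 -0.198   0.1079] rpy [180.     0.   -18.45] F [-2.38  0.18  0.48] M [ 0.259  0.966 -0.012] w 0.0462 gf 50.0 j [ -0.7  16.5 -22.2   0.  -51.3  72.2]
share [-1.000e-04 -2.400e-03 -1.642e-01]
dr [0.     0.     0.0015]
```

View pics/g5.png

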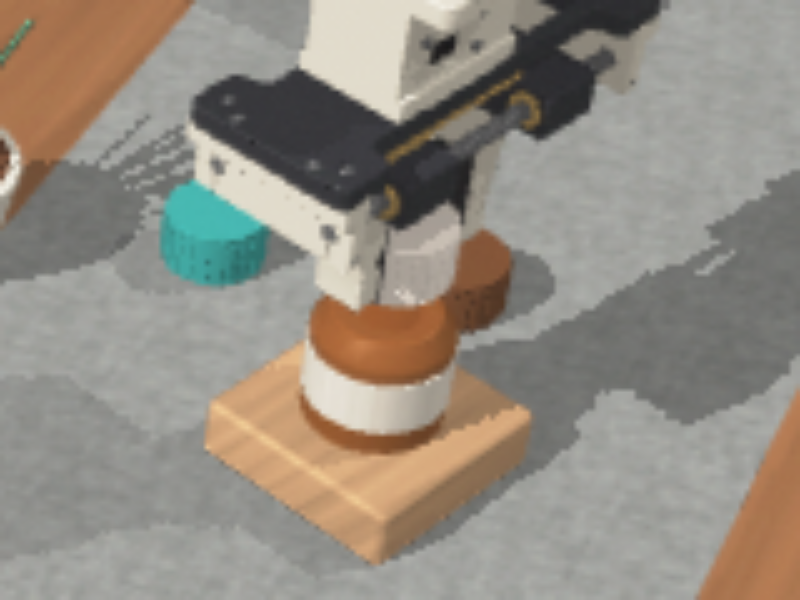

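The cap is free: its underside has risen to about row 300 (it was 325) and the force is near zero. Lifting.

>>> {"name": "jog_arm", "arguments": {
  "travel": [
    [0, 0, -0.01],
    [0, 0, -0.02],
    [0, 0, -0.035],
    [0, 0, -0.055],
    [0, 0, -0.08],
    [0, 0, -0.11],
    [0, 0, -0.14],
    [0, 0, -0.16],
    [0, 0, -0.165],
    [0, 0, -0.165]
  ],
  "dr": [
    [0, 0, 0],
    [0, 0, 0],
    [0, 0, 0],
    [0, 0, 0],
    [0, 0, 0],
    [0, 0, 0],
    [0, 0, 0],
    [0, 0, 0],
    [0, 0, 0],
    [0, 0, 0]
  ],
  "claw": [0.3, 0.3, 0.3, 0.3, 0.3, 0.3, 0.3, 0.3, 0.3, 0.3],
  "newtons": 30
}}

```text
time_s: 21.3
tcp_pos: [0.5306, -0.1979, 0.1902]
eef_rot: [-180.0, 0.0, -18.4]
contact_force: [0.1, 0.4, -1.0]
gripper_width: 0.0471
gripper_force: 30.0
```

>>> {"name": "jog_arm", "arguments": {
  "travel": [
    [0, 0, 0],
    [0, 0, 0],
    [0, 0, 0],
    [0, 0, 0],
    [0, 0, 0],
    [0, 0, 0],
    [0, 0, 0],
    [0, 0, 0],
    [0, 0, 0],
    [0, 0, 0]
  ],
  "dr": [
    [0, 0, 0],
    [0, 0, 0],
    [0, 0, 0],
    [0, 0, 0],
    [0, 0, 0],
    [0, 0, 0],
    [0, 0, 0],
    [0, 0, 0],
    [0, 0, 0],
    [0, 0, 0]
  ],
  "claw": [0.3, 0.3, 0.3, 0.3, 0.3, 0.3, 0.3, 0.3, 0.3, 0.3]
}}

```text
time_s: 22.55
tcp_pos: [0.5307, -0.198, 0.1903]
eef_rot: [180.0, -0.0, -18.4]
contact_force: [0.6, 0.5, -0.5]
gripper_width: 0.047
gripper_force: 30.0
```

```bash
python3 -c "
from h import *
to([.5315,-.1972,.19],-19)
c=r.capture('side'); save('g6.png',c['pixels'][150:450,240:560].repeat(2,0).repeat(2,1))"
```

```text
t 22.55 tcp [ 0.5307 -0.198   0.1903] rpy [180.    -0.   -18.45] F [ 0.58  0.46 -0.52] M [0.022 0.012 0.028] w 0.047 gf 30.0 j [ -0.7  11.9 -16.3   0.  -61.8  72.2]
share [ 0.001  -0.0019  0.0006]
dr [ 0.     -0.      0.0015]
```

View pics/g6.png

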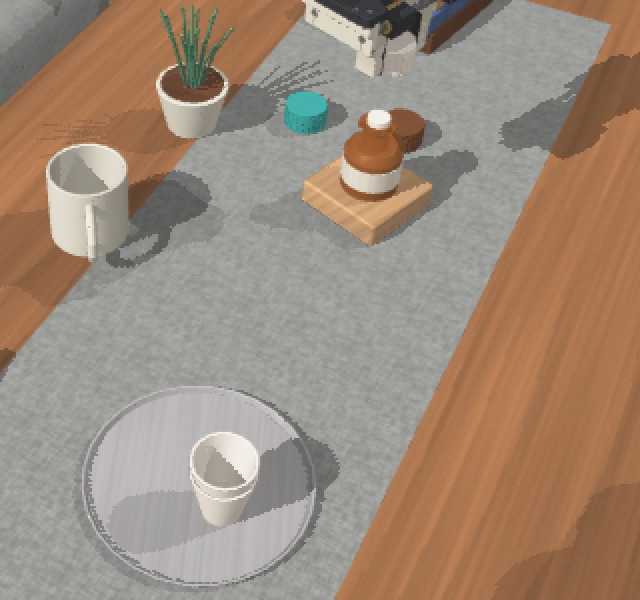

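The cap (400,55) is held above the open bottle, whose white seal shows at (378,120). The beakers are nested at (225,475), and the mug, plant and remote are untouched. Handing in.

```bash
python3 -c "
from h import *
print(r.close_job())"
```

```text
the job is handed in; nothing more can be done
None
```

I set the loose beaker upright into the tray beaker, then opened the bottle; at 22.6 s of the 54 s I handed the job in, with the cap held level about 6 to 7 cm above the open bottle.

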